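# Find and release the latched fan key

### The arm

A 6-joint arm with a two-finger parallel gripper is mounted at the origin on the work surface. World frame = base frame: x ahead of the robot, y to its left, z up, the work surface at z = 0. Lengths are in mm, angles in rad, forces in N, time in s.
With the tool pointing down it reaches from about 425 to 950 mm from the base axis. Payload 14.7 kg.
Tool frame: the origin (TCP) lies at the centre of the arm's flange, where the gripper is bolted on; the fingertips stand 173 mm ahead of it and the grasp point (between the pads) lies 155 mm ahead of it (bot.grip_depth is the distance from the TCP to the grasp point, in mm); z points along the fingers, y is the line along which they close (so a half turn about z gives the same grasp; the last joint's range is limited). The gripper opens to 85 mm and grips with 20 to 120 N. Pads are 22 mm wide; open, the fingers measure 114 mm over their backs; the gripper's body (76 mm by 85 mm) begins 54 mm behind the grasp point. The pads swing forward as they close: fully open they stand 13 mm farther back than shut.
Start: joints at [1.17, 0.48, 1.596, -0, 1.065, -0.047], TCP at [225.178, 609.745, 404.697] pointing down, gripper open.
Joint ranges: [-2.75, 2.75], [-0.82, 2.05], [0.23, 2.67], [-1.56, 4.7], [0.09, 2.69], [-2.92, 2.92]. Speed limits (rad/s): [1.89, 1.89, 2.39, 3.01, 3.01, 3.01].

### API

Orientations are given as a rotation vector (axis times angle).
In Python, from rig import bot, imaging, job, spotter gives the robot as it stands.
- The arm moves only by the shell command python3 -m crank 'ROWS'. ROWS is JSON, one flat list of numbers, 5 for each row, row after row: the shift along the tool's x, y, z in units of 50 mm (1.0 is 50 mm), then the turn about the tool's z in units of 6 degrees (1.0 is 6 degrees), then the gripper's target within -1 to 1 (fully open at 1, half-way at 0, shut at -1). A call has 1 to 20 rows; each row is the pose to reach, as a shift and turn from the pose commanded when the call began, along the tool's axes at that moment; what a row does not reach only later rows make up. A row lasts 1/10 s, in which the tool goes at most 50 mm and 8.59 degrees, less where a joint would pass 70% of its speed; a pose out of reach is approached as far as the arm can. A call with a gripper value outside its range is refused whole. The fingers move at their own pace and stop on an object; the grip force is fixed at half the most. Time passes only in rows, so rows that repeat a pose let the fingers close. It gives the time, the measured TCP pose, the force, the opening and the grip force at its end, in the units of the state.
- bot.get_state(): the state, without advancing time (a new reading comes with each control period).
- imaging.read_camera(name): name is "scene" or "side" or "wrist"; returns a dict with "pixels" (480x640x3 uint8, red, green, blue), "fx", "fy", "cx", "cy" (pixels), "dist" ([k1, k2, p1, p2, k3] as OpenCV has them; the pictures are not rectified), "xyz" and "orientation" of the camera in the world; the wrist camera has in their place "T_tool_cam" (4x4, takes a point from camera to tool coordinates, whose origin is the TCP and whose axes are the flange's). Camera axes: x right, y down, z forward; pixel columns grow to the right and rows downward; lengths in mm; the calibration is good to about 2 mm. A picture is of the moment at which its call begins: read the wrist's pose just before it. There is no depth.
- job.hand_in(): hands the job in; it is judged then, once.
Trained networks look in the newest picture that a camera, given by its name, has taken for a name from the list of things; names that differ only in an ending like _2 or _b are one class to them, and where a whole thing is asked for, a point or a joint stands for the part that bears it (a point fixed in the world has none). Each returns a list of dicts, best first, with "conf" (0 to 1); they miss things now and then, are a little off and sometimes report something else, mostly with a low value. They report only what shows in the picture. A call takes as long as a camera call.
- spotter.look_for(camera, label): "location" ([x, y, z] in mm, in the coordinates of the camera as it stood for that picture, good to about 4 mm: the middle of the surface that is visible of it).
- spotter.regions_of(camera, label): "pixels" (480x640 bool, what is visible of it).
- spotter.pinpoint(camera, label): "location" ([x, y, z] in mm, in the coordinates of the camera as it stood for that picture, good to about 4 mm: a listed point, or the origin of a listed thing).
The state is a dict: "time": time; "joint_pos": joint angles; "joint_vel": joint speeds; "effort": joint torques, N m; "ee_pos": TCP position; "ee_rot": TCP orientation; "contact_force": force on the tool from outside, world axes, zero at the start; "moment": the same for the moment, N m; "width": opening from 0.0 (shut) to 1.0 (fully open); "gripper_force": force on a finger pad.
Only numpy, scipy, OpenCV 4.12 (cv2) and the standard library are available. Lean on these libraries where they do the work, as an engineer would, in place of code of your own. Each camera call takes 0.05 s, during which the arm holds its last target. There are 200 camera calls.

### The job

One of the four identical keys on the drying fans' switch box is stuck latched down: with the gripper closed, tap all four lightly with the fingertips, one after the other from the robot's left to its right, to feel which one it is, leaving it latched for now. Then press that key firmly down and let go, so that it springs up and all four keys stand up. Do not push any other key right down, and leave the paint cup, bottle and brush where they are.

Things in the scene. Friction and masses are not known exactly. Their poses are not given: they have to be found in the camera images.
- switch_box: Grey switch box of the drying fans, fixed to the table: 120 mm (x) by 290 mm (y) by 50 mm high, origin at the centre of its underside, z up, y along the row of keys. Its four cream keys are identical: 46 mm along x by 36 mm along y, 60 mm apart centre to centre along y, standing 18 mm above the box's top when up. A thin blue stripe marks the +y end (the robot's left).
- place_1 (a point): Point fixed to the box: centre of the upper face of the leftmost key as it stands when up, 68 mm above the table. Counted from the robot's left (box +y, blue stripe). If the latched key is here, its upper face lies 4 mm lower than this point. Which place has the latched key differs each time.
- place_2 (a point): Point fixed to the box: centre of the upper face of the second key as it stands when up, 68 mm above the table. Counted from the robot's left (box +y, blue stripe). If the latched key is here, its upper face lies 4 mm lower than this point. Which place has the latched key differs each time.
- place_3 (a point): Point fixed to the box: centre of the upper face of the third key as it stands when up, 68 mm above the table. Counted from the robot's left (box +y, blue stripe). If the latched key is here, its upper face lies 4 mm lower than this point. Which place has the latched key differs each time.
- place_4 (a point): Point fixed to the box: centre of the upper face of the rightmost key as it stands when up, 68 mm above the table. Counted from the robot's left (box +y, blue stripe). If the latched key is here, its upper face lies 4 mm lower than this point. Which place has the latched key differs each time.
- latched_key (a joint): Downward travel (m) of the key that starts latched, whichever place it is in: 0.004 latched, 0 fully up, 0.010 hard stop. A touch below 5 N does not move it; pushed with about 8 to 10 N to beyond 0.0075 m its catch lets go, and it springs up to 0 when the finger is withdrawn.
- other_key_1 (a joint): Downward travel (m) of one of the three keys that are up, in no particular order of place: 0 up, 0.010 hard stop. Its spring starts to yield at 3 N and then takes 0.67 N more per mm; it springs back when let go. Down beyond 0.008 m counts as switched on.
- other_key_2 (a joint): Downward travel (m) of one of the three keys that are up, in no particular order of place: 0 up, 0.010 hard stop. Its spring starts to yield at 3 N and then takes 0.67 N more per mm; it springs back when let go. Down beyond 0.008 m counts as switched on.
- other_key_3 (a joint): Downward travel (m) of one of the three keys that are up, in no particular order of place: 0 up, 0.010 hard stop. Its spring starts to yield at 3 N and then takes 0.67 N more per mm; it springs back when let go. Down beyond 0.008 m counts as switched on.
- paint_cup: Loose white plastic cup, 72 mm across the rim, 85 mm high, origin at the centre of its underside; stands beyond the box. Leave it alone.
- paint_bottle: Loose sage green paint bottle with white cap, 60 mm across, 150 mm high, origin at the centre of its underside; stands beyond the box. Leave it alone.
- paint_brush: Loose paint brush lying on the table on the robot's side of the box, 200 mm long, 42 mm wide, 20 mm thick, origin under its middle, x along the handle towards the bristles. Leave it alone.

How it is judged:
By the outcome, as a careful person would: the job done as asked, in the order asked, and still so for the second after the job is handed in, with the robot touching nothing.
It also fails if it takes over 51 s, if anything falls off the work surface, if the arm or the gripper's body presses on something with over 40 N, if the wrist force passes 120 N, or if a joint passes its speed limit or range.

## Working session

There is one attempt and no reset: what is moved stays moved. The work goes in short steps, Python scripts to look and compute and a shell command to move; the robot and the scene stay as the last step left them, time stands still between calls to the robot, and variables do not carry over. Pictures are saved under pics/ and viewed, at most 10 in all, crops included, and the job is handed in when it is done.

```bash
mkdir -p pics; cat > h.py <<'E'
import numpy as np, cv2
from scipy.spatial.transform import Rotation as R
from rig import bot, imaging, job, spotter
def cam(name):
    s=bot.get_state(); c=imaging.read_camera(name)
    if 'T_tool_cam' in c:
        T=np.eye(4);T[:3,:3]=R.from_rotvec(s['ee_rot']).as_matrix();T[:3,3]=s['ee_pos'];T=T@np.array(c['T_tool_cam'])
    else:
        T=np.eye(4);o=np.array(c['orientation']);T[:3,:3]=o if o.shape==(3,3) else R.from_rotvec(o).as_matrix();T[:3,3]=c['xyz']
    return c,T
def w(T,p): return T[:3,:3]@np.array(p)+T[:3,3]
def plane(c,T,uv,z):
    K=np.array([[c['fx'],0,c['cx']],[0,c['fy'],c['cy']],[0,0,1]])
    n=cv2.undistortPoints(np.array([[uv]],float),K,np.array(c['dist'],float))[0,0]
    d=T[:3,:3]@np.array([n[0],n[1],1]);o=T[:3,3];return o+d*(z-o[2])/d[2]
E
python3 - <<'E'
from h import *
s=bot.get_state();print(s['time'],s['ee_pos'],s['ee_rot'],s['contact_force'],s['width'])
print(R.from_rotvec(s['ee_rot']).as_matrix().round(3))
ims=[]
for n in ['scene','side','wrist']:
    c,T=cam(n);cv2.imwrite(f'pics/{n}0.png',c['pixels'][:,:,::-1]);print(n,T[:3,3].round())
    for l in ['switch_box','place_1','place_2','place_3','place_4','paint_cup','paint_bottle','paint_brush']:
        print(l,[(round(d['conf'],2),w(T,d['location']).round(1).tolist()) for d in spotter.pinpoint(n,l)[:4]])
print(bot.get_state()['time'])
E
```

```text
0.0 [225.09979203 609.55742797 404.0641375 ] [-5.52839838e-01 -3.09226237e+00  1.88196284e-03] [ 0.2072168  -0.48259898  1.29093199] 0.9998053508851791
[[-0.938  0.346 -0.001]
 [ 0.346  0.938 -0.001]
 [ 0.    -0.001 -1.   ]]
scene [828. 424. 508.]
switch_box [(0.81, [580.5, 124.3, 1.6])]
place_1 [(0.94, [562.8, 30.9, 68.4]), (0.77, [573.7, 92.9, 70.2]), (0.72, [599.8, 211.5, 68.9]), (0.68, [594.0, 149.7, 71.7])]
place_2 [(0.94, [562.8, 30.9, 68.4]), (0.77, [573.7, 92.9, 70.2]), (0.72, [599.8, 211.5, 68.9]), (0.68, [594.0, 149.7, 71.7])]
place_3 [(0.94, [562.8, 30.9, 68.4]), (0.77, [573.7, 92.9, 70.2]), (0.72, [599.8, 211.5, 68.9]), (0.68, [594.0, 149.7, 71.7])]
place_4 [(0.94, [562.8, 30.9, 68.4]), (0.77, [573.7, 92.9, 70.2]), (0.72, [599.8, 211.5, 68.9]), (0.68, [594.0, 149.7, 71.7])]
paint_cup [(0.8, [705.2, -23.2, -1.6])]
paint_bottle [(0.75, [740.2, 205.5, 3.9])]
paint_brush [(0.86, [449.9, 103.2, 2.8])]
side [309. 508. 604.]
switch_box [(0.87, [589.2, 116.7, -1.3]), (0.51, [566.5, 30.8, 70.5])]
place_1 [(0.93, [567.6, 27.1, 66.9]), (0.88, [584.6, 88.8, 69.5]), (0.87, [601.2, 202.1, 69.2]), (0.79, [593.0, 149.5, 69.8])]
place_2 [(0.93, [567.6, 27.1, 66.9]), (0.88, [584.6, 88.8, 69.5]), (0.87, [601.2, 202.1, 69.2]), (0.79, [593.0, 149.5, 69.8])]
place_3 [(0.93, [567.6, 27.1, 66.9]), (0.88, [584.6, 88.8, 69.5]), (0.87, [601.2, 202.1, 69.2]), (0.79, [593.0, 149.5, 69.8])]
place_4 [(0.93, [567.6, 27.1, 66.9]), (0.88, [584.6, 88.8, 69.5]), (0.87, [601.2, 202.1, 69.2]), (0.79, [593.0, 149.5, 69.8])]
paint_cup [(0.68, [707.9, -26.2, -0.2])]
paint_bottle [(0.83, [737.5, 203.4, -2.4])]
paint_brush [(0.94, [448.7, 102.4, 0.4])]
wrist [162. 632. 375.]
switch_box []
place_1 []
place_2 []
place_3 []
place_4 []
paint_cup []
paint_bottle []
paint_brush []
1.35
```

View pics/scene0.png

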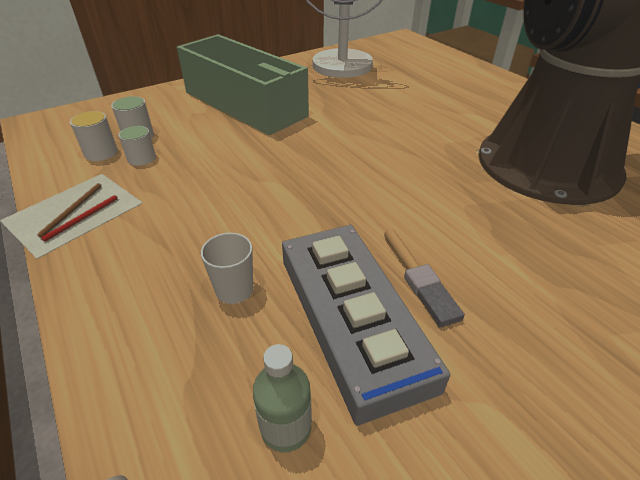

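The picture shows the box diagonally, with the blue stripe at about (402,384) and keys at (385,349), (364,310), (346,278) and (330,250). The networks agree: key spacing is about 60 mm and tops are near z≈68. I'll move above place 1 and shut the gripper.

```bash
python3 -m crank '[-9.84,-5,0,-1.5,-1, -9.84,-5,0,-1.5,-1, -9.84,-5,0,-1.5,-1, -9.84,-5,0,-1.5,-1, -9.84,-5,0,-1.5,-1, -9.84,-5,0,-1.5,-1, -9.84,-5,0,-1.5,-1, -9.84,-5,0,-1.5,-1, -9.84,-5,0,-1.5,-1, -9.84,-5,0,-1.5,-1, -9.84,-5,0,-1.5,-1, -9.84,-5,0,-1.5,-1, -9.84,-5,0,-1.5,-1, -9.84,-5,0,-1.5,-1, -9.84,-5,0,-1.5,-1, -9.84,-5,0,-1.5,-1, -9.84,-5,0,-1.5,-1, -9.84,-5,0,-1.5,-1, -9.84,-5,0,-1.5,-1, -9.84,-5,0,-1.5,-1]'
cat > loc.py <<'E'
from h import *
P=[]
for n in ['wrist','scene','side']:
    c,T=cam(n);cv2.imwrite(f'pics/{n}1.png',c['pixels'][:,:,::-1])
    p=[(round(d['conf'],2),w(T,d['location']).round(1).tolist()) for d in spotter.pinpoint(n,'place_1')[:5]];print(n,p)
s=bot.get_state();print(s['time'],s['ee_pos'],s['contact_force'],s['width']);print(R.from_rotvec(s['ee_rot']).as_matrix().round(4))
E
python3 loc.py
```

```text
time: 3.35
ee_pos: [600.0, 204.8, 404.7]
ee_rot: [0.308, 3.126, -0.0]
contact_force: [-0.6, 0.9, 0.1]
width: 0.001
gripper_force: 0.0
wrist []
scene [(0.89, [595.4, 150.6, 68.7]), (0.79, [576.0, 92.2, 69.7]), (0.69, [705.3, -22.9, 0.3]), (0.59, [563.5, 30.7, 64.6]), (0.58, [600.9, 211.8, 67.9])]
side [(0.97, [582.8, 88.5, 69.1]), (0.93, [601.5, 203.1, 66.3]), (0.57, [592.4, 149.7, 67.5]), (0.57, [566.6, 29.9, 69.5])]
3.65 [600.12392875 204.73325185 404.68342242] [0.5565546  0.2046981  0.25931932] 0.0038709824793138115
[[-0.9807  0.1955  0.    ]
 [ 0.1955  0.9807 -0.    ]
 [-0.     -0.     -1.    ]]
```

View pics/wrist1.png

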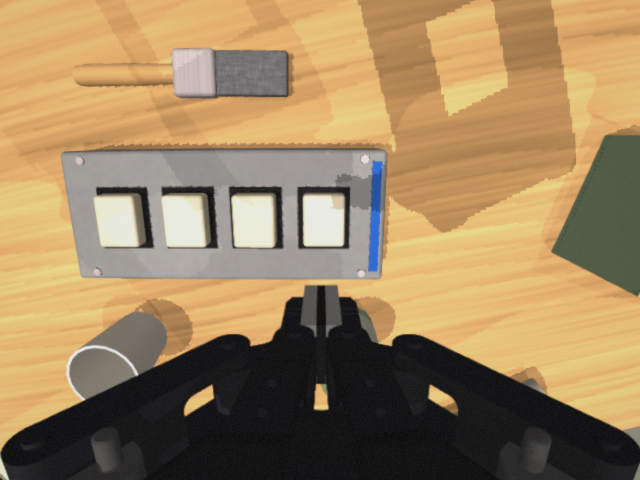

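The wrist view shows the stripe at right (376,215) and the key tops centred near (324,219), (254,220), (186,220) and (119,221). The row lies along the tool y axis, and all four look free of obstruction.

```bash
python3 - <<'E'
from h import *
c,T=cam('wrist')
hsv=cv2.cvtColor(c['pixels'],cv2.COLOR_RGB2HSV)
m=((hsv[...,2]>185)&(hsv[...,1]<70)).astype('uint8');m[:170]=0;m[265:]=0;m[:,380:]=0
n,_,st,ce=cv2.connectedComponentsWithStats(m)
s=bot.get_state();Rm=R.from_rotvec(s['ee_rot']).as_matrix()
for uv in sorted([tuple(ce[i]) for i in range(1,n) if st[i,4]>600],reverse=True)+[(324,219),(254,220),(186,220),(119,221)]:
    p=plane(c,T,uv,68);print(np.round(uv,1),p.round(1),(Rm.T@(p-s['ee_pos'])).round(1))
m1=np.array([[598.2+2.5,207.3],[594,150],[579.2,90.3],[565.3,30]])
for p in m1: print('net',(Rm.T@(np.r_[p,68]-s['ee_pos'])).round(1))
E
```

```text
[323.3 220.1] [599.7 206.6  68. ] [  0.7   1.7 336.7]
[253.1 220.8] [588.6 148.1  68. ] [ 2.000e-01 -5.780e+01  3.367e+02]
[183.2 220.9] [576.8  89.1  68. ] [ 3.000e-01 -1.180e+02  3.367e+02]
[115.7 220.8] [564.8  30.7  68. ] [   0.6 -177.6  336.7]
[324 219] [598.9 207.4  68. ] [  1.7   2.3 336.7]
[254 220] [588.1 149.   68. ] [  0.9 -57.  336.7]
[186 220] [576.5  91.7  68. ] [   1.  -115.5  336.7]
[119 221] [565.6  33.5  68. ] [   0.4 -174.7  336.7]
net [-1.000e-01  2.600e+00  3.367e+02]
net [ -4.7 -54.9 336.7]
net [  -1.9 -116.3  336.7]
net [  -0.  -178.2  336.7]
```

```bash
python3 -m crank '[0,0.04,1,0,-1, 0,0.04,1.8,0,-1, 0,0.04,2.4,0,-1, 0,0.04,2.8,0,-1, 0,0.04,3,0,-1, 0,0.04,3.1,0,-1, 0,0.04,3.16,0,-1, 0,0.04,3.18,0,-1, 0,0.04,3.18,0,-1, 0,0.04,3.18,0,-1]'
python3 -m crank '[0,0,0.03,0,-1, 0,0,0.05,0,-1, 0,0,0.07,0,-1, 0,0,0.08,0,-1, 0,0,0.09,0,-1, 0,0,0.1,0,-1, 0,0,0.1,0,-1]'
```

```text
time: 4.7
ee_pos: [600.7, 206.8, 246.5]
ee_rot: [0.308, 3.125, 0.001]
contact_force: [0.5, -1.2, 0.1]
width: -0.004
gripper_force: 0.0
time: 5.4
ee_pos: [600.5, 206.7, 240.6]
ee_rot: [-0.308, -3.126, 0.0]
contact_force: [0.4, 0.2, 0.2]
width: -0.001
gripper_force: 0.0
```

```bash
python3 -m crank '[0,0,0.01,0,-1, 0,0,0.02,0,-1, 0,0,0.02,0,-1, 0,0,0.02,0,-1]'; python3 -c "
from h import *
s=bot.get_state();print(s['ee_pos'],s['contact_force'],s['time'])"
```

```text
time: 5.8
ee_pos: [600.5, 206.7, 239.7]
ee_rot: [-0.308, -3.126, 0.0]
contact_force: [-0.2, 0.5, -0.2]
width: 0.001
gripper_force: 0.0
[600.46620219 206.7125844  239.67879993] [-0.19715387  0.54899041 -0.16309905] 5.8
```

```bash
python3 -m crank '[0,0,0.01,0,-1, 0,0,0.02,0,-1, 0,0,0.02,0,-1, 0,0,0.02,0,-1]' | sed -n '2p;4p';  python3 -m crank '[0,0,0.01,0,-1, 0,0,0.01,0,-1, 0,0,0.01,0,-1]' | sed -n '2p;4p'
```

```text
ee_pos: [600.5, 206.7, 238.7]
contact_force: [-0.4, -0.0, -0.2]
ee_pos: [600.5, 206.7, 238.2]
contact_force: [0.5, 0.3, -0.2]
```

```bash
python3 -m crank '[0,0,0.01,0,-1, 0,0,0.01,0,-1, 0,0,0.01,0,-1]' | sed -n '2p;4p'
```

```text
ee_pos: [600.5, 206.7, 237.7]
contact_force: [-0.3, 0.1, 0.7]
```

```bash
python3 -m crank '[0,0,0.006,0,-1, 0,0,0.006,0,-1, 0,0,0.006,0,-1]' | sed -n '2p;4p'
```

```text
ee_pos: [600.5, 206.7, 237.5]
contact_force: [-0.6, -0.2, 3.6]
```

```bash
python3 -m crank '[0,0,0.006,0,-1, 0,0,0.006,0,-1, 0,0,0.006,0,-1]' | sed -n '2p;4p'
```

```text
ee_pos: [600.5, 206.7, 237.3]
contact_force: [-0.8, -0.5, 6.4]
```

Place 1 gave stiff contact about 4 mm low, which fits the latched key. Now the other three, each tapped about 1–1.5 mm.

```bash
python3 -m crank '[0,0,-0.1,0,-1, 0,0,-0.4,0,-1, 0,-0.4,-0.4,0,-1, 0,-0.9,-0.4,0,-1, 0,-1.2,-0.4,0,-1, 0,-1.2,-0.3,0,-1, 0,-1.2,-0.2,0,-1, 0,-1.2,-0.14,0,-1, 0,-1.2,-0.11,0,-1, 0,-1.2,-0.1,0,-1, 0,-1.2,-0.09,0,-1, 0,-1.2,-0.08,0,-1, 0,-1.2,-0.08,0,-1]' | sed -n '1,2p;4p'
```

```text
time: 8.7
ee_pos: [588.8, 148.1, 241.3]
contact_force: [-1.1, 1.6, 3.4]
```

```bash
python3 -m crank '[0,0,0.01,0,-1, 0,0,0.02,0,-1, 0,0,0.02,0,-1, 0,0,0.02,0,-1]' | sed -n '1,2p;4p'
```

```text
time: 9.1
ee_pos: [588.8, 147.9, 240.2]
contact_force: [-0.5, 2.3, 3.8]
```

Place 2 yields softly at the up height, so it is up. Next are places 3 and 4.

```bash
python3 -m crank '[0,0,-0.1,0,-1, 0,0,-0.4,0,-1, 0,-0.4,-0.4,0,-1, 0,-0.9,-0.4,0,-1, 0,-1.2,-0.4,0,-1, 0,-1.2,-0.3,0,-1, 0,-1.2,-0.2,0,-1, 0,-1.2,-0.1,0,-1, 0,-1.2,-0.06,0,-1, 0,-1.2,-0.04,0,-1, 0,-1.2,-0.02,0,-1, 0,-1.2,-0.01,0,-1, 0,-1.2,0,0,-1, 0,-1.2,0,0,-1]' | sed -n '1,2p;4p'
```

```text
time: 10.5
ee_pos: [577.1, 89.2, 240.2]
contact_force: [-1.6, 1.6, 3.1]
```

```bash
python3 -m crank '[0,0,-0.1,0,-1, 0,0,-0.4,0,-1, 0,-0.4,-0.4,0,-1, 0,-0.9,-0.4,0,-1, 0,-1.2,-0.4,0,-1, 0,-1.2,-0.3,0,-1, 0,-1.2,-0.2,0,-1, 0,-1.2,-0.1,0,-1, 0,-1.2,-0.06,0,-1, 0,-1.2,-0.04,0,-1, 0,-1.2,-0.02,0,-1, 0,-1.2,-0.01,0,-1, 0,-1.2,0,0,-1, 0,-1.2,0,0,-1]' | sed -n '1,2p;4p'
```

```text
time: 11.9
ee_pos: [565.4, 30.3, 240.3]
contact_force: [-0.4, 2.0, 3.7]
```

Places 2–4 are up, so the latched key is place 1. I'll go back and press it.

```bash
python3 -m crank '[0,0,-0.1,0,-1, 0,0,-0.5,0,-1, 0,0.6,-0.6,0,-1, 0,1.4,-0.6,0,-1, 0,2.2,-0.6,0,-1, 0,3,-0.6,0,-1, 0,3.4,-0.6,0,-1, 0,3.6,-0.5,0,-1, 0,3.6,-0.3,0,-1, 0,3.6,-0.1,0,-1, 0,3.6,0,0,-1, 0,3.6,0.05,0,-1, 0,3.6,0.08,0,-1, 0,3.6,0.11,0,-1, 0,3.6,0.13,0,-1, 0,3.6,0.15,0,-1, 0,3.6,0.16,0,-1, 0,3.6,0.16,0,-1]' | sed -n '1,2p;4p'
```

```text
time: 13.7
ee_pos: [600.1, 205.6, 232.3]
contact_force: [-5.2, -5.1, 8.9]
```

```bash
python3 -m crank '[0,0,-0.05,0,-1, 0,0,-0.15,0,-1, 0,0,-0.4,0,-1, 0,0,-1,0,-1, 0,0,-1.8,0,-1, 0,0,-2.6,0,-1, 0,0,-3.2,0,-1, 0,0,-3.4,0,-1, 0,0,-3.4,0,-1, 0,0,-3.4,0,-1]' | sed -n '1,2p;4p'
python3 - <<'E'
from h import *
v=[]
for n in ['scene','side']:
    c,_=cam(n);v.append(c['pixels'])
    for l in ['paint_cup','paint_bottle','paint_brush','place_1']:print(n,l,[w(_,d['location']).round(1).tolist() for d in spotter.pinpoint(n,l)[:4]])
a=cv2.imread('pics/scene0.png')[220:400,270:460];b=v[0][220:400,270:460,::-1]
a2=cv2.imread('pics/side0.png');cv2.imwrite('pics/cmp.png',cv2.resize(np.hstack([a,b]),None,fx=2.1,fy=2.1,interpolation=cv2.INTER_CUBIC))
cv2.imwrite('pics/cmps.png',cv2.resize(np.hstack([a2,v[1][:,:,::-1]]),(800,300)))
E
```

```text
time: 14.7
ee_pos: [600.2, 206.4, 401.3]
contact_force: [0.5, 0.1, -0.5]
scene paint_cup [[703.5, -21.4, 1.6], [562.2, 32.3, 64.8]]
scene paint_bottle [[739.8, 204.4, 3.5]]
scene paint_brush [[449.9, 104.1, 2.9]]
scene place_1 [[563.0, 30.7, 67.3], [580.0, 95.1, 68.9], [599.2, 208.8, 68.1], [593.9, 150.0, 68.8]]
side paint_cup [[707.6, -25.6, 1.2], [565.9, 27.9, 68.0]]
side paint_bottle [[740.7, 200.5, -2.5]]
side paint_brush [[451.9, 101.5, 3.8]]
side place_1 [[584.6, 89.1, 68.2], [603.3, 205.8, 66.7], [565.2, 32.9, 68.2], [594.2, 147.4, 67.2]]
```

View pics/cmp.png

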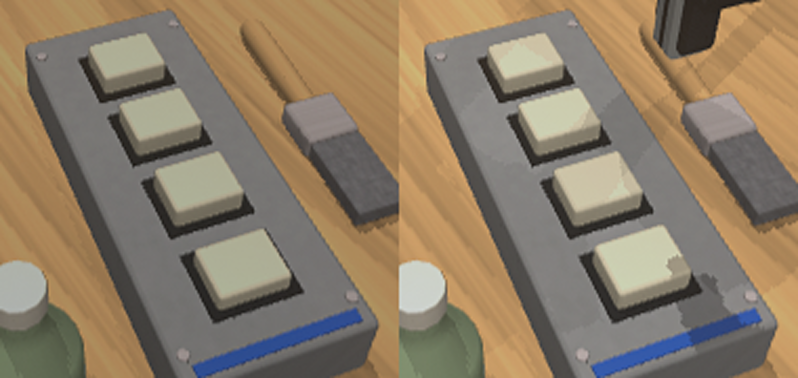

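Left is before and right is after. The place-1 key, around (640,265) on the right, now shows a taller side face, like the others. The cup, bottle and brush have not moved.

```bash
python3 -c "
from rig import job;print(job.hand_in())"
```

```text
the job is handed in; nothing more can be done
None
```

I tapped all four keys from left to right, found the leftmost (place 1) latched, and pressed it firmly; the camera comparison shows it back up with the other three. My tap on it peaked at 6.4 N, above the 5 N limit for not moving it, but it did not pop up early. The cup, bottle and brush did not move, and I handed the job in at about 15 s.

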